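Bolt a relay board into its test fixture

TASK

Lock the relay board into the test fixture, pushing only. With the fingertips, gently push the white board carrier by its front plate along the rails until it is fully home against the black contact block; then push the black ball handle along the long leg of its slot so that the bolt runs right through the carrier's staple, and push the handle over, away from the front of the fixture, right down to the end of the slot's side leg so that the bolt cannot work back. Do not grip, pinch or lift anything, leave the things lying beside the fixture where they are, and finish clear of everything.

Things in the scene. Friction and masses are not known exactly. Their poses are not given: they have to be found in the camera images.
- board_fixture: Board test fixture, fixed to the bench: grey base plate 190 (x) x 230 (y) mm, top 14 mm above the bench. Origin: centre of its underside, on the bench; x points from its front to its back, y to its left, z up. Two aluminium guide rails run along x (y = -6 to 4 and 107 to 117 mm, tops at z = 26 mm) with the carrier between them; the bolt's steel barrel lies along y on the right.
- stop_face (a point): Centre of the front face of the black contact block against which the carrier comes home: x = 60, y = 55, z = 30 mm in the fixture's frame. The block is 100 mm wide (y), 30 mm deep, its top 48 mm above the bench (a connector on it reaches 61 mm).
- slot_corner (a point): Corner of the L-shaped slot, 11 mm wide, in the bolt's barrel (28 mm diameter, along the fixture's y from -106 to -20 mm, axis at x = 0, z = 40 mm): on top of the barrel, at x = 0, y = -45, z = 54 mm. From here the long leg runs 40 mm to -y along the top, the side leg round the barrel's back (+x) side. The handle can swing over only within 1.5 mm of the bolt's full stroke.
- board_carrier: Loose white carrier, 0.2 to 0.35 kg, sliding along x between the rails with under 1.5 N (1.5 mm play each side): plate 90 (x) x 100 (y) x 8 mm, relay board with blue relays fastened on it. Origin: centre of its underside, 14 mm above the bench; axes as the fixture's. Starts 30 to 50 mm short of home; home is with its origin at x = 15, y = 55 mm in the fixture's frame.
- push_plate (a point): Centre of the front face of the carrier's upright white push plate (blue stripe), the face to push toward the fixture's +x: 66 mm wide (y), from 3 to 37 mm above the carrier's underside, which is 17 to 51 mm above the bench; this point lies 38 mm above the bench. 8 mm thick.
- staple (a point): Centre of the steel staple's opening on the right side of the carrier: 17 mm wide in x, 40 mm above the bench; its legs are 8 mm wide and 12 mm deep in y, its top is 55 mm above the bench. The 13 mm bolt with its round nose passes through it along y only when the carrier is home; thrown earlier, the bolt strikes the staple's leg or stands in its way and blocks the carrier.
- knob (a point): Centre of the black ball (20 mm diameter) on the bolt's handle, 42 mm from the bolt's axis. With the handle upright it lies 82 mm above the bench; swung over to the end of the side leg about 53 mm above the bench and 40 mm behind (+x) the axis. The pin between ball and barrel has 8 mm diameter.
- bolt (a joint): Stroke of the bolt, m: 0 drawn back, 0.040 fully through the staple; it grows as the ball is pushed to the fixture's left (+y). Starts at 0 to 0.010. Stiff: about 1.5 N to move; stays where it is left.
- bolt_handle (a joint): Angle of the handle about the bolt, rad: 0 upright (in the long leg, with about 0.15 play either way), about 1.25 at the end of the side leg, leaning to the fixture's +x and nearly level. About 1 N at the ball to move; stays where it is left.
- side_cutter: Pliers with red handles, 162 x 61 x 10 mm, lying loose right of the fixture; origin at the centre of its underside. Leave alone.
- parts_dish: Small black open dish, 44 x 58 x 24 mm, standing loose left of the fixture; origin at the centre of its underside. Leave alone.
- usb_stick: White USB stick, 18 x 56 x 9 mm, lying loose left of the fixture; origin at the centre of its underside. Leave alone.
Not all that is in view belongs to the job. Of the things that look like the board_carrier, the largest one is meant.

How it is judged:
On the way, in this order (a step that is already met when the one before it is completed fails the run):
1. the carrier is fully home while the bolt is still short of the staple (x of board_carrier in the frame of board_fixture above 0.0125 m and value of joint bolt below 0.02 m), for 0.2 s.
2. the bolt is pushed through the staple to its full stroke, the handle still upright (value of joint bolt above 0.0375 m and value of joint bolt_handle below 0.6 rad), for 0.1 s.
3. the handle is swung over to the end of the side leg (value of joint bolt_handle above 1.05 rad), for 0.2 s.
At the end, for the whole second after the job is handed in: The carrier lies flat between its rails within 3.5 mm of home, at rest; the bolt stands within 2.5 mm of its full 40 mm stroke, through the staple; the handle is swung over at least 1.05 rad, into the end of the side leg (x of board_carrier in the frame of board_fixture above 0.0115 m and z of board_carrier in the frame of board_fixture below 0.018 m and value of joint bolt above 0.0375 m and value of joint bolt_handle above 1.05 rad and linear speed of board_carrier below 0.01 m/s); the robot touches nothing.
It fails at once if the carrier is lifted by more than 6 mm or tipped by more than 0.15 rad (z of board_carrier in the frame of board_fixture above 0.02 m or angle between board_carrier's own z axis and vertical above 0.15 rad).
It fails at once if the fingers press or squeeze the carrier, or the fixture with its bolt and handle, with more than 35 N (contact force between the fingers and board_carrier above 35 N or contact force between the fingers and board_fixture above 35 N).
It fails at once if the pliers, the dish or the USB stick are moved by more than 15 mm (distance of any of side_cutter, parts_dish, usb_stick from where it was at the start of the episode above 0.015 m).
It also fails if it takes over 61 s, if anything falls off the work surface, if the arm or the gripper's body presses on something with over 40 N, if the wrist force passes 120 N, or if a joint passes its speed limit or range.

ROBOT

A 6-joint arm with a two-finger parallel gripper is mounted at the origin on a cart in front of the work surface, level with it; the furniture and walls round the work are solid. World frame = base frame: x ahead of the robot, y to its left, z up, the work surface at z = 0. Lengths are in m, angles in rad, forces in N, time in s.
With the tool pointing down it reaches from about 0.325 to 0.75 m from the base axis. Payload 7.6 kg.
Tool frame: the origin (TCP) lies between the finger pads; the fingertips stand r.tips_ahead ahead of it and the grasp point (between the pads) lies 2 mm behind it (r.tips_ahead is the distance from the TCP to the fingertips, in m); z points along the fingers, y is the line along which they close (so a half turn about z gives the same grasp; the last joint's range is limited). The gripper opens to 85 mm and grips with 20 to 120 N. Pads are 22 mm wide; open, the fingers measure 114 mm over their backs; the gripper's body (76 mm by 85 mm) begins 54 mm behind the grasp point. The pads swing forward as they close: fully open they stand 13 mm farther back than shut.
Start: joints at [-0.07, 0.052, 1.401, -0, 1.689, -0.07], TCP at [0.525, 0, 0.248] pointing down, gripper open.
Joint ranges: [-2.9, 2.9], [-0.91, 2.17], [0.12, 2.37], [-1.06, 4.2], [0.26, 2.73], [-2.93, 2.93]. Speed limits (rad/s): [2.57, 2.57, 3.01, 3.14, 3.14, 3.14].

INTERFACE

Orientations are given as a unit quaternion [w, x, y, z].
In Python, from plant import r gives the robot as it stands.
- The arm moves only by the shell command python3 -m pendant 'ROWS' [FORCE]. ROWS is JSON, one flat list of numbers, 5 for each row, row after row: the closure, from 0 (fully open) to 1 (shut), then the shift along the tool's x, y, z in cm, then the turn about the tool's z in rad. A call has 1 to 5 rows; each row shifts and turns the commanded pose from where the row before left it, along the tool's axes as they then stand; what a row does not reach is not made up. A row lasts 1/10 s, in which the tool goes at most 50 mm and 8.59 degrees, less where a joint would pass 70% of its speed; a pose out of reach is approached as far as the arm can. A call is refused whole if a number of a shift passes 5 or a number of a turn 0.15, either way. A call with a gripper value outside its range is refused whole. The fingers move at their own pace and stop on an object; FORCE is the grip in N (left out, the last holds). Time passes only in rows, so rows that do not move let the fingers close. It gives the time, the measured TCP pose, the force, the opening and the grip force at its end, in the units of the state.
- r.read_state(): the state, without advancing time (a new reading comes with each control period).
- r.camera(name): name is "scene" or "side" or "wrist"; returns the picture (420x560x3 uint8, red, green, blue); there is no depth.
- r.calibration(name): a dict with "camera_matrix" (3x3 intrinsics, pixels), "view" (4x4, takes a point from world to camera coordinates). Camera axes: x right, y up, looking along -z (the intrinsics and any distortion apply to the point x, -y, -z); pixel columns grow to the right and rows downward; lengths in m; the calibration is good to about 2 mm. A picture is of the moment at which its call begins: read the wrist's pose just before it. calibration takes no time and is no camera call; for the wrist camera it gives the pose at the moment of the call.
- r.hand_in(): hands the job in; it is judged then, once.
The state is a dict: "t": time; "joints": joint angles; "qd": joint speeds; "effort": joint torques, N m; "ee_pos": TCP position; "eef_rot": TCP orientation; "force": force on the tool from outside, world axes, zero at the start; "moment": the same for the moment, N m; "gripper_width": opening from 0.0 (shut) to 1.0 (fully open); "gripper_force": force on a finger pad.
Only numpy, scipy, OpenCV 4.12 (cv2) and the standard library are available. Lean on these libraries where they do the work, as an engineer would, in place of code of your own. Each camera call takes 0.05 s, during which the arm holds its last target. There are 200 camera calls.

## Working session

There is one attempt and no reset: what is moved stays moved. The work goes in short steps, Python scripts to look and compute and a shell command to move; the robot and the scene stay as the last step left them, time stands still between calls to the robot, and variables do not carry over. Pictures are saved under pics/ and viewed, at most 14 in all, crops included, and the job is handed in when it is done.

```bash
ls; mkdir -p pics
python3 - <<'E'
from plant import r
import cv2
for n in("scene","side","wrist"):
    c=r.calibration(n); print(n,c["camera_matrix"],c["view"],[k for k in c])
    cv2.imwrite(f"pics/{n}0.png",cv2.cvtColor(r.camera(n),cv2.COLOR_RGB2BGR))
print(r.read_state(),r.tips_ahead)
E
```

```text
pics
scene [[438.56969671   0.         283.67138672]
 [  0.         438.56969671 205.53921324]
 [  0.           0.           1.        ]] [[-0.90709749 -0.42091404  0.00234745  0.42042611]
 [ 0.16084546 -0.34146808  0.92602823 -0.27067088]
 [-0.38897671  0.84037546  0.37744695 -0.44555392]
 [ 0.          0.          0.          1.        ]] ['camera_matrix', 'view']
side [[391.12468757   0.         282.11663389]
 [  0.         391.12468757 208.88207953]
 [  0.           0.           1.        ]] [[ 0.98035188 -0.19576134 -0.0242424  -0.59088044]
 [ 0.13467272  0.5744422   0.8073905   0.00714633]
 [-0.14412999 -0.79479158  0.58951921 -1.01108664]
 [ 0.          0.          0.          1.        ]] ['camera_matrix', 'view']
wrist [[371.52032225   0.         280.12479481]
 [  0.         371.52032225 201.04004907]
 [  0.           0.           1.        ]] [[ 9.99995849e-01  1.72625074e-05 -2.88136963e-03 -5.22433030e-01]
 [-8.92338384e-04  9.52676850e-01 -3.03983591e-01  3.96378830e-02]
 [ 2.73976662e-03  3.03984900e-01  9.52672910e-01 -3.80801689e-01]
 [ 0.00000000e+00  0.00000000e+00  0.00000000e+00  1.00000000e+00]] ['camera_matrix', 'view']
{'t': 0.15, 'joints': array([-7.03287548e-02,  5.27033934e-02,  1.40145162e+00,  8.37737287e-06,
        1.68862419e+00, -7.03104290e-02]), 'qd': array([-0.00047424, -0.00202048, -0.0010368 , -0.0009576 ,  0.00048317,
        0.00106066]), 'effort': array([ 9.01752592e-04, -3.81951857e+01, -3.60423374e+01, -3.57651027e-05,
        4.66565543e-03,  6.07237575e-05]), 'ee_pos': array([5.24799554e-01, 2.41692592e-05, 2.47680108e-01]), 'eef_rot': array([-4.50675588e-04,  7.07112789e-01,  7.07100524e-01, -3.85856247e-04]), 'force': array([-0.69709783,  0.0018714 ,  0.00537954]), 'moment': array([0.02627357, 0.0498373 , 0.0319225 ]), 'gripper_force': 0.0, 'gripper_width': 0.9968504877991786} 0.017
```

View pics/scene0.png

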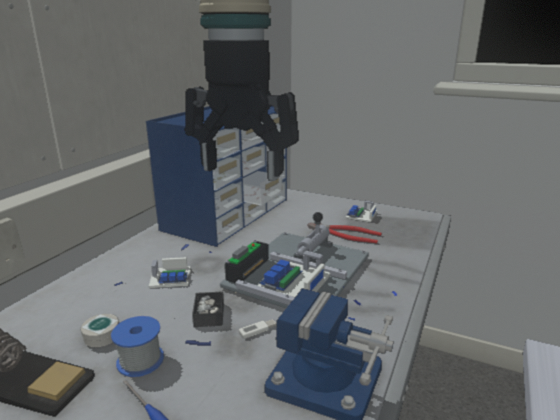

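View pics/side0.png

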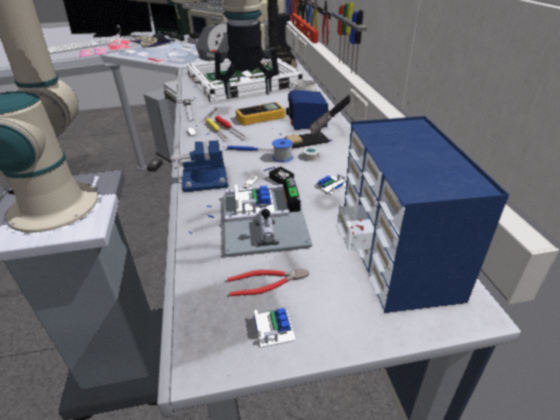

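View pics/wrist0.png

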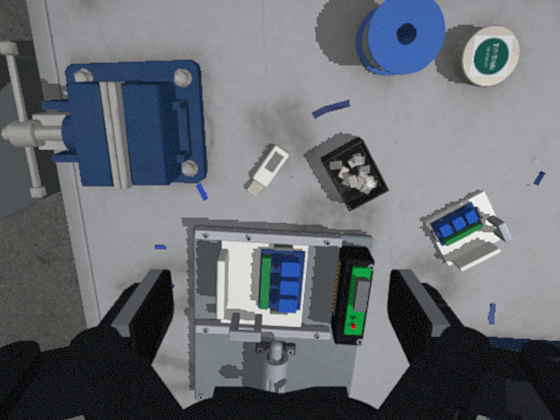

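The wrist view shows the fixture turned a few degrees clockwise. The base's left edge runs about (193,221)-(372,236), the contact block is near (353,295), the push plate near (222,283), and the bolt is near (275,360). I'll enlarge this.

Run:
```python
import cv2
a=cv2.imread("pics/wrist0.png")[210:410,170:390]; cv2.imwrite("pics/w0c.png",cv2.resize(a,None,fx=3,fy=3,interpolation=cv2.INTER_CUBIC)[:600])
a=cv2.imread("pics/scene0.png")[200:310,215:385]; cv2.imwrite("pics/s0c.png",cv2.resize(a,None,fx=4.5,fy=4.5,interpolation=cv2.INTER_CUBIC))
```

```text
(no output)
```

View pics/w0c.png

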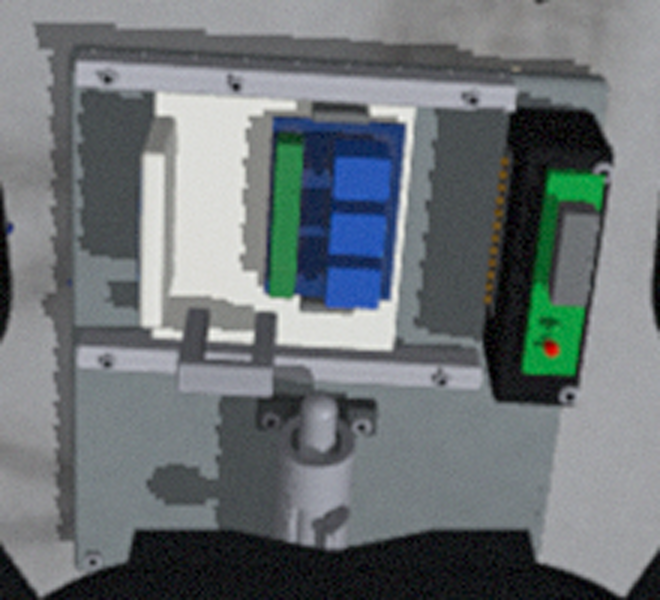

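View pics/s0c.png

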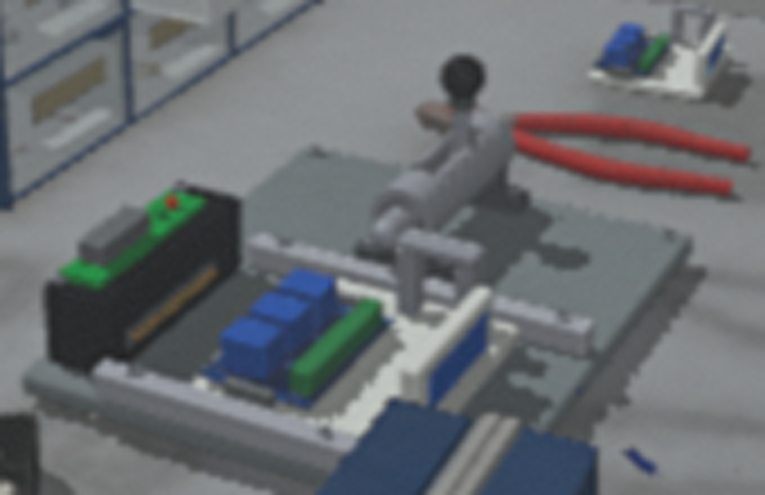

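```bash
cat > geo.py <<'E'
import numpy as np
from scipy.optimize import least_squares
from plant import r
def proj(P,K,V):
    p=V[:3,:3]@np.asarray(P)+V[:3,3]; q=K@np.array([p[0],-p[1],-p[2]]); return q[:2]/q[2]
def f2w(p,F):
    x,y,a=F; c,s=np.cos(a),np.sin(a); return np.array([x+c*p[0]-s*p[1],y+s*p[0]+c*p[1],p[2]])
E
python3 - <<'E'
from geo import *
W=r.calibration("wrist");S=r.calibration("scene")
w=lambda u,v:(W,170+u/3,210+v/3); s=lambda u,v:(S,215+u/4.5,200+v/4.5)
def obs(q):
    st,cx,px=q[3:]
    return [(w(78,568),(-.095,-.115,.014)),(w(605,78),(.095,.115,.014)),(s(690,237),(-.095,-.115,.014)),(s(318,150),(.095,-.115,.014)),(s(25,380),(.095,.115,.014)),
     (s(463,76),(0,-.085+st,.082)),(w(393,350),(cx+.045,.005,.022)),(w(413,108),(cx+.045,.105,.022)),(w(143,152),(px,.088,.051)),(w(142,325),(px,.022,.051))]
f=lambda q:np.concatenate([proj(f2w(p,q[:3]),o[0]["camera_matrix"],o[0]["view"])-o[1:] for o,p in obs(q)])
R=least_squares(f,[.53,.03,-.08,0,-.02,-.06],loss="soft_l1"); print(R.x.round(4));print(f(R.x).round(1).reshape(-1,2).tolist())
F=R.x[:3]
for n,p in dict(push=(R.x[5],.055,.038),knob=(0,-.085+R.x[3],.082),corner=(0,-.045,.054)).items(): print(n,f2w(p,F).round(4))
E
```

```text
[ 0.5173 -0.1833 -0.0597  0.0059 -0.0171 -0.0603]
[[-3.2, 0.4], [0.7, -0.8], [1.5, -0.0], [-2.3, -1.1], [-1.7, -0.5], [0.5, 0.6], [-0.3, -0.7], [0.4, -2.4], [0.1, 6.3], [-0.2, 6.7]]
push [ 0.4604 -0.1248  0.038 ]
knob [ 0.5126 -0.2623  0.082 ]
corner [ 0.5146 -0.2282  0.054 ]
```

```bash
python3 -m pendant '[1,-2.5,-2,0,0.06, 1,-2.5,-2,0,0, 1,-2.5,-2,0,0, 1,-2.5,-2,0,0, 1,-2.5,-1.7,0,0]' 20; python3 -m pendant '[1,0,0,3,0,1,0,0,3,0,1,0,0,3,0,1,0,0,0,0,1,0,0,0,0]'
python3 - <<'E'
from plant import r
import cv2
c=r.calibration("wrist")
a=cv2.cvtColor(r.camera("wrist"),cv2.COLOR_RGB2BGR);cv2.imwrite("pics/w1.png",a)
import pickle;pickle.dump(c,open("w1.pkl","wb"))
s=r.read_state();print(s["ee_pos"],s["eef_rot"],s["gripper_width"],s["force"])
E
```

```text
t: 0.65
ee_pos: [0.421, -0.1209, 0.2481]
eef_rot: [-0.0, 0.728, 0.686, -0.0]
force: [0.6, -1.0, -0.5]
gripper_width: 0.145
gripper_force: 0.0
t: 1.15
ee_pos: [0.4222, -0.1201, 0.1588]
eef_rot: [-0.0, 0.728, 0.686, -0.0]
force: [0.1, -0.4, 1.1]
gripper_width: -0.004
gripper_force: 0.0
[ 0.42277726 -0.12035756  0.15987154] [8.56703852e-04 7.27949213e-01 6.85630389e-01 4.23963198e-04] 0.002557967328240355 [-0.68953225 -0.21791168  0.21247979]
```

View pics/w1.png

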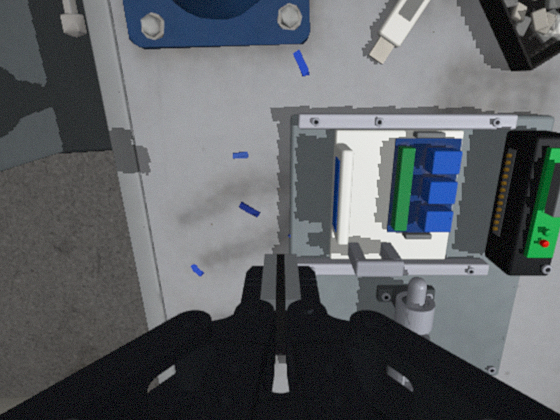

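The tool is aligned with the rails and the fingers are shut, with tips near (280,255). The push plate's top edge runs (340,145)-(336,242), and the carrier's back corners are at (448,258) and (464,130).

Run:
```python
from geo import *; import pickle
c=pickle.load(open("w1.pkl","rb"));F=np.array([.5173,-.1833,-.0597])
P=lambda p,F=F:proj(f2w(p,F),c["camera_matrix"],c["view"])
ob=[((292,114),lambda q:(-.095,.117,.026)),((500,378),lambda q:(.095,-.115,.014)),((448,258),lambda q:(q[3]+.045,.005,.022)),((464,130),lambda q:(q[3]+.045,.105,.022)),
((338,146),lambda q:(q[4],.055+.033,.051)),((334,242),lambda q:(q[4],.022,.051)),((506,133),lambda q:(.06,.105,.048)),((489,272),lambda q:(.06,.005,.020))]
f=lambda q:np.concatenate([P(g(q),q[:3])-o for o,g in ob])
R=least_squares(f,[*F,-.017,-.06],loss="soft_l1");print(R.x.round(4),f(R.x).round(1).reshape(-1,2).tolist())
print(f([*F,-.0171,-.0603]).round(1).reshape(-1,2).tolist())
s=r.read_state()["ee_pos"]
for G in(F,R.x[:3]):
  d=s[:2]-G[:2];a=G[2];print("tcp in fix",np.cos(a)*d[0]+np.sin(a)*d[1],-np.sin(a)*d[0]+np.cos(a)*d[1])
```

```text
[ 0.5193 -0.1842 -0.0593 -0.0183 -0.0655] [[-0.7, -2.1], [0.3, -2.3], [-2.0, 0.7], [1.3, -1.0], [0.2, 15.4], [-0.2, 13.4], [31.7, 0.9], [-1.6, -14.4]]
[[-3.7, -3.3], [-1.9, -3.0], [-3.0, -0.2], [0.3, -2.1], [5.2, 14.2], [4.3, 12.3], [28.7, -0.3], [-4.1, -15.3]]
tcp in fix -0.09810977564433383 0.057190653670534206
tcp in fix -0.10017347409236704 0.05799884169040674
```

```bash
python3 -m pendant '[1,0.2,0,4,0,1,0,0,4,0,1,0,0,2.5,0,1,0,0,1.2,0,1,0,0,0,0]';python3 -m pendant '[1,0,0.5,0,0,1,0,0.5,0,0,1,0,0.4,0,0,1,0,0.3,0,0,1,0,0.2,0,0]'
python3 - <<'E'
from plant import r
import cv2,pickle
pickle.dump(r.calibration("wrist"),open("w2.pkl","wb"))
cv2.imwrite("pics/w2.png",cv2.cvtColor(r.camera("wrist"),cv2.COLOR_RGB2BGR))
s=r.read_state();print(s["ee_pos"],s["force"])
E
```

```text
t: 1.7
ee_pos: [0.4225, -0.1182, 0.0415]
eef_rot: [-0.0, 0.728, 0.686, -0.0]
force: [-0.0, 0.5, -0.0]
gripper_width: -0.0
gripper_force: 0.0
t: 2.2
ee_pos: [0.4418, -0.1194, 0.0417]
eef_rot: [0.0, 0.728, 0.686, 0.0]
force: [-0.6, -0.6, 0.2]
gripper_width: -0.001
gripper_force: 0.0
[ 0.44180486 -0.11939702  0.0415622 ] [-0.90915526 -0.31546781 -0.08074944]
```

View pics/w2.png

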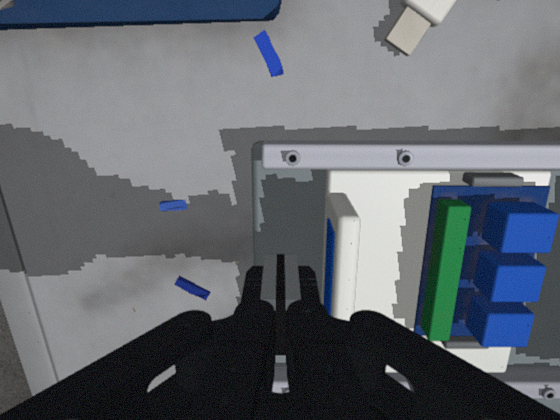

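The fingers (right edge ~ column 315) stand just in front of the push plate (column ~330), centred within its width. I'll start pushing.

```bash
python3 -m pendant '[1,0,0.4,0,0,1,0,0.4,0,0,1,0,0.4,0,0,1,0,0.4,0,0,1,0,0.4,0,0]';python3 -m pendant '[1,0,0.3,0,0,1,0,0.3,0,0,1,0,0.2,0,0,1,0,0.2,0,0,1,0,0,0,0]'
```

```text
t: 2.75
ee_pos: [0.4615, -0.1205, 0.0413]
eef_rot: [-0.0, 0.728, 0.686, -0.0]
force: [-1.1, -0.5, 1.7]
gripper_width: 0.001
gripper_force: 0.7
t: 3.25
ee_pos: [0.4715, -0.1212, 0.0414]
eef_rot: [0.0, 0.728, 0.686, 0.0]
force: [0.0, -0.2, -0.1]
gripper_width: -0.0
gripper_force: 0.0
```

```bash
python3 -m pendant '[1,0,0.2,0,0,1,0,0.2,0,0,1,0,0.1,0,0]';python3 -m pendant '[1,0,0.2,0,0,1,0,0.2,0,0,1,0,0,0,0]';  python3 - <<'E'
from plant import r
import cv2,pickle
pickle.dump(r.calibration("wrist"),open("w3.pkl","wb"))
cv2.imwrite("pics/w3.png",cv2.cvtColor(r.camera("wrist"),cv2.COLOR_RGB2BGR))
s=r.read_state();print(s["ee_pos"],s["force"])
E
```

```text
t: 3.55
ee_pos: [0.4763, -0.1214, 0.0413]
eef_rot: [0.0, 0.728, 0.686, 0.0]
force: [-1.5, 0.2, 0.2]
gripper_width: 0.002
gripper_force: 0.7
t: 3.85
ee_pos: [0.48, -0.1219, 0.0413]
eef_rot: [-0.0, 0.728, 0.686, -0.001]
force: [-4.4, -1.5, 1.1]
gripper_width: -0.002
gripper_force: 2.1
[ 0.47995078 -0.12184638  0.04127515] [-4.53796694 -0.43776011  2.72103321]
```

View pics/w3.png

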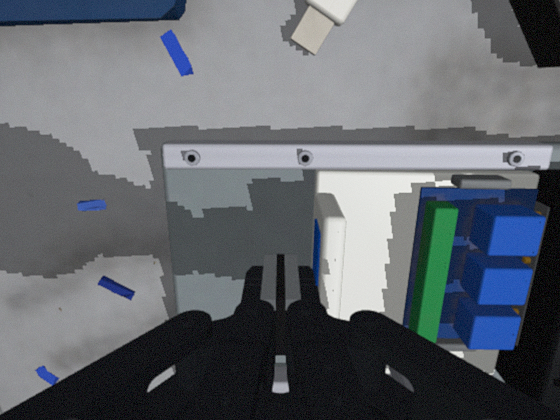

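The fingers touch the plate, and the carrier's back edge (~column 538) has reached the contact block. The force has risen to 4.5 N, so I'll press a little more to confirm it is home.

```bash
python3 -m pendant '[1,0,0.1,0,0,1,0,0,0,0]';python3 -m pendant '[1,0,0.1,0,0,1,0,0,0,0]'
```

```text
t: 4.1
ee_pos: [0.4802, -0.122, 0.0413]
eef_rot: [-0.001, 0.728, 0.686, -0.001]
force: [-10.7, -2.2, 5.9]
gripper_width: -0.002
gripper_force: 4.9
t: 4.3
ee_pos: [0.4803, -0.1222, 0.0413]
eef_rot: [-0.002, 0.728, 0.685, -0.002]
force: [-15.3, -2.2, 10.0]
gripper_width: 0.001
gripper_force: 7.7
```

Home is confirmed: there was no further travel and force rose to 15 N. I'll back off, rise and go to the knob's right side.

```bash
python3 -m pendant '[1,0,-1,0,0,1,0,-2,0,0,1,0,0,-4,0,1,0,0,-4,0,1,0,0,-4,0]';python3 -m pendant '[1,-3.6,1.5,0,0,1,-3.6,1.5,0,0,1,-3.6,1.5,0,0,1,-3.6,1.5,0,0,1,-3.6,1.2,0,0]';python3 -m pendant '[1,0,0,0,0,1,0,0,0,0]'
python3 - <<'E'
from plant import r
import cv2,pickle
import numpy as np
a=cv2.cvtColor(r.camera("wrist"),cv2.COLOR_RGB2BGR)
b=cv2.resize(cv2.cvtColor(r.camera("side"),cv2.COLOR_RGB2BGR)[130:270,190:350],None,fx=3,fy=3)
b2=np.zeros((420,240,3),np.uint8)
b2[:]=b[:,100:340]
cv2.imwrite("pics/w4.png",np.hstack([a,b2]))
pickle.dump(r.calibration("wrist"),open("w4.pkl","wb"))
s=r.read_state();print(s["ee_pos"],s["force"])
E
```

```text
t: 4.8
ee_pos: [0.452, -0.1197, 0.1627]
eef_rot: [0.0, 0.728, 0.686, 0.001]
force: [1.2, -0.0, 0.5]
gripper_width: 0.003
gripper_force: 0.0
t: 5.3
ee_pos: [0.514, -0.3054, 0.1613]
eef_rot: [0.001, 0.728, 0.686, 0.0]
force: [0.3, -0.0, 0.1]
gripper_width: -0.0
gripper_force: 0.0
t: 5.5
ee_pos: [0.5132, -0.3042, 0.1607]
eef_rot: [-0.0, 0.728, 0.685, 0.0]
force: [1.0, 0.6, 0.3]
gripper_width: -0.0
gripper_force: 0.0
[ 0.51335087 -0.30307238  0.16134801] [ 0.20951446  0.09734299 -0.28303213]
```

View pics/w4.png

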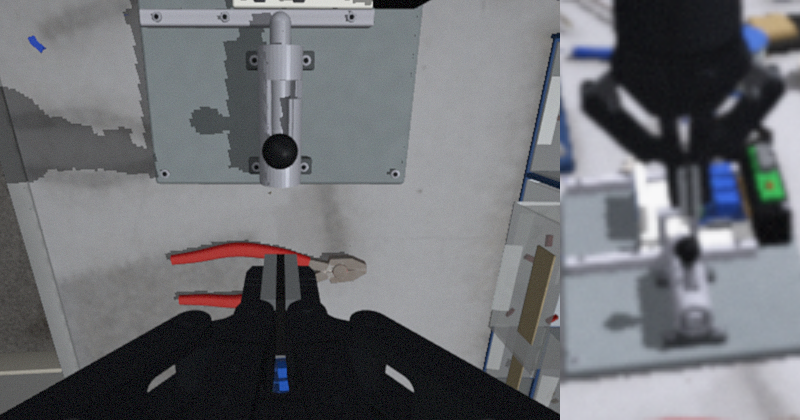

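The knob at (280,152) lies exactly on the finger centreline (column 281), with the pin upright and the bolt drawn back. I'll descend and push left.

```bash
python3 -m pendant '[1,0,0,4,0,1,0,0,3,0,1,0,0,0.8,0,1,0.5,0,0,0,1,0.5,0,0,0]';python3 -m pendant '[1,0.3,0,0,0,1,0.3,0,0,0,1,0.3,0,0,0,1,0.3,0,0,0,1,0.3,0,0,0]';python3 -m pendant '[1,0.3,0,0,0,1,0.3,0,0,0,1,0.3,0,0,0,1,0.3,0,0,0,1,0.3,0,0,0]'
```

```text
t: 6.1
ee_pos: [0.5148, -0.2937, 0.0855]
eef_rot: [0.001, 0.728, 0.686, 0.0]
force: [0.1, 0.5, 0.2]
gripper_width: 0.0
gripper_force: 0.0
t: 6.6
ee_pos: [0.515, -0.2792, 0.0839]
eef_rot: [0.001, 0.728, 0.686, -0.0]
force: [0.5, -1.6, 1.2]
gripper_width: 0.003
gripper_force: 0.9
t: 7.1
ee_pos: [0.5157, -0.2638, 0.0833]
eef_rot: [0.0, 0.728, 0.686, 0.0]
force: [-0.4, -1.4, 1.2]
gripper_width: -0.003
gripper_force: 0.9
```

```bash
python3 -m pendant '[1,0.3,0,0,0,1,0.3,0,0,0,1,0.2,0,0,0,1,0.2,0,0,0]';python3 -m pendant '[1,0.2,0,0,0,1,0.2,0,0,0,1,0,0,0,0]';python3 -m pendant '[1,0.1,0,0,0,1,0.1,0,0,0,1,0,0,0,0]'
```

```text
t: 7.5
ee_pos: [0.5164, -0.2539, 0.0833]
eef_rot: [0.0, 0.728, 0.686, 0.0]
force: [0.5, -1.2, 1.9]
gripper_width: -0.002
gripper_force: 0.8
t: 7.8
ee_pos: [0.5165, -0.2497, 0.0832]
eef_rot: [-0.0, 0.728, 0.686, 0.0]
force: [1.0, 0.4, 0.3]
gripper_width: -0.0
gripper_force: 0.3
t: 8.1
ee_pos: [0.5165, -0.2488, 0.0833]
eef_rot: [0.001, 0.728, 0.685, -0.001]
force: [-0.0, -5.4, 0.3]
gripper_width: -0.002
gripper_force: 2.6
```

```bash
python3 -m pendant '[1,0.1,0,0,0,1,0,0,0,0]';python3 -m pendant '[1,0.1,0,0,0,1,0,0,0,0,1,0,0,0,0]';python3 - <<'E'
from plant import r
import cv2
cv2.imwrite("pics/s5.png",cv2.resize(cv2.cvtColor(r.camera("scene"),cv2.COLOR_RGB2BGR)[180:310,205:385],None,fx=4.4,fy=4.4,interpolation=cv2.INTER_CUBIC))
E
```

```text
t: 8.3
ee_pos: [0.5165, -0.2486, 0.0834]
eef_rot: [0.001, 0.728, 0.685, -0.001]
force: [-0.7, -7.6, -0.1]
gripper_width: 0.003
gripper_force: 4.1
t: 8.6
ee_pos: [0.5165, -0.2482, 0.0835]
eef_rot: [0.002, 0.728, 0.685, -0.001]
force: [0.0, -12.0, -1.4]
gripper_width: -0.003
gripper_force: 5.5
```

View pics/s5.png

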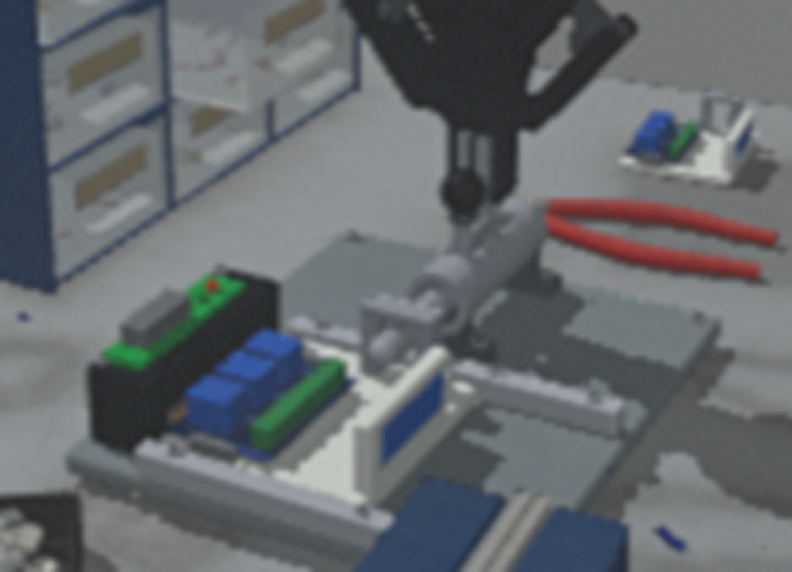

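The bolt nose stands through the staple at (380,350), with the handle upright at (462,190). I'll go round to the front of the ball.

```bash
python3 -m pendant '[1,-1,0,0,0,1,-1,0,0,0,1,0,0,-4.5,0,1,0,-3.8,0,0,1,4,0,0,0]';python3 -m pendant '[1,0,0,0,0,1,0,0,2.5,0,1,0,0,2,0,1,0,0,0,0]';python3 -m pendant '[1,0,0.4,0,0,1,0,0.4,0,0,1,0,0.4,0,0,1,0,0.3,0,0,1,0,0.3,0,0]'
```

```text
t: 9.15
ee_pos: [0.478, -0.2272, 0.1295]
eef_rot: [0.001, 0.73, 0.683, -0.0]
force: [1.2, 0.6, -0.6]
gripper_width: -0.006
gripper_force: 0.0
t: 9.55
ee_pos: [0.4784, -0.2232, 0.0801]
eef_rot: [-0.003, 0.728, 0.686, -0.001]
force: [-0.5, 0.7, -0.7]
gripper_width: 0.001
gripper_force: 0.0
t: 10.05
ee_pos: [0.4984, -0.2251, 0.0838]
eef_rot: [0.0, 0.728, 0.686, 0.0]
force: [-0.6, 0.6, 0.9]
gripper_width: -0.001
gripper_force: 0.7
```

```bash
python3 -m pendant '[1,0,0.4,0,0,1,0,0.4,0,0,1,0,0.4,0.1,0,1,0,0.3,0.1,0,1,0,0.3,0.1,0]';python3 -m pendant '[1,0,0.3,0.1,0,1,0,0.3,0.1,0,1,0,0.3,0.1,0,1,0,0.2,0,0,1,0,0.2,0,0]'
```

```text
t: 10.55
ee_pos: [0.5162, -0.226, 0.0801]
eef_rot: [-0.0, 0.728, 0.686, -0.0]
force: [-1.5, -0.6, 0.3]
gripper_width: 0.001
gripper_force: 0.5
t: 11.05
ee_pos: [0.529, -0.2267, 0.0771]
eef_rot: [-0.0, 0.728, 0.686, -0.0]
force: [-2.4, -0.6, -1.6]
gripper_width: -0.004
gripper_force: 0.8
```

```bash
python3 -m pendant '[1,0,0.2,0,0,1,0,0.2,0,0,1,0,0.1,0,0,1,0,0,0,0]';python3 -m pendant '[1,0,-0.5,-1.5,0,1,0,0,-2,0,1,0,2.5,0,0,1,0,0,1,0,1,0,0,0.5,0]';python3 -m pendant '[1,0,0,0.4,0,1,0,0,0.3,0,1,0,0,0.2,0,1,0,0,0.2,0,1,0,0,0.2,0]'
```

```text
t: 11.45
ee_pos: [0.5343, -0.2272, 0.0776]
eef_rot: [0.0, 0.728, 0.686, 0.0]
force: [-1.9, -0.4, 0.1]
gripper_width: 0.002
gripper_force: 0.3
t: 11.95
ee_pos: [0.5537, -0.2281, 0.0971]
eef_rot: [-0.0, 0.728, 0.686, 0.0]
force: [0.3, 0.8, -1.1]
gripper_width: 0.002
gripper_force: 0.0
t: 12.45
ee_pos: [0.5547, -0.2285, 0.0852]
eef_rot: [0.001, 0.728, 0.686, 0.001]
force: [1.6, -0.1, 2.8]
gripper_width: 0.002
gripper_force: 1.3
```

```bash
python3 -m pendant '[1,0,0,0.2,0,1,0,0,0.2,0,1,0,0,0.1,0,1,0,0,0,0]';python3 -m pendant '[1,0,0,0.1,0,1,0,0,0.1,0,1,0,0,0,0]'
```

```text
t: 12.85
ee_pos: [0.5536, -0.2282, 0.0789]
eef_rot: [-0.0, 0.728, 0.686, -0.0]
force: [1.1, -0.6, 1.0]
gripper_width: -0.0
gripper_force: 0.4
t: 13.15
ee_pos: [0.5538, -0.2282, 0.0771]
eef_rot: [-0.0, 0.728, 0.686, -0.0]
force: [1.1, 0.1, 1.0]
gripper_width: 0.002
gripper_force: 0.4
```

```bash
python3 -m pendant '[1,0,0,0.1,0,1,0,0,0.1,0,1,0,0,0,0]'
```

```text
t: 13.45
ee_pos: [0.554, -0.2283, 0.0753]
eef_rot: [0.0, 0.728, 0.686, 0.0]
force: [1.6, 0.3, 1.6]
gripper_width: -0.002
gripper_force: 0.6
```

```bash
python3 -m pendant '[1,0,0,0.1,0,1,0,0,0.1,0,1,0,0,0,0]';python3 -m pendant '[1,0,0,0.1,0,1,0,0,0.1,0,1,0,0,0,0]'
python3 - <<'E'
from plant import r
import cv2
cv2.imwrite("pics/s6.png",cv2.resize(cv2.cvtColor(r.camera("scene"),cv2.COLOR_RGB2BGR)[180:280,245:365],None,fx=5.5,fy=5.5,interpolation=cv2.INTER_CUBIC))
E
```

```text
t: 13.75
ee_pos: [0.5544, -0.2283, 0.0738]
eef_rot: [0.001, 0.728, 0.686, 0.0]
force: [3.6, -0.0, 4.3]
gripper_width: 0.001
gripper_force: 1.7
t: 14.05
ee_pos: [0.5549, -0.2284, 0.0725]
eef_rot: [0.001, 0.728, 0.686, 0.001]
force: [4.3, 0.6, 6.2]
gripper_width: 0.001
gripper_force: 2.9
```

View pics/s6.png

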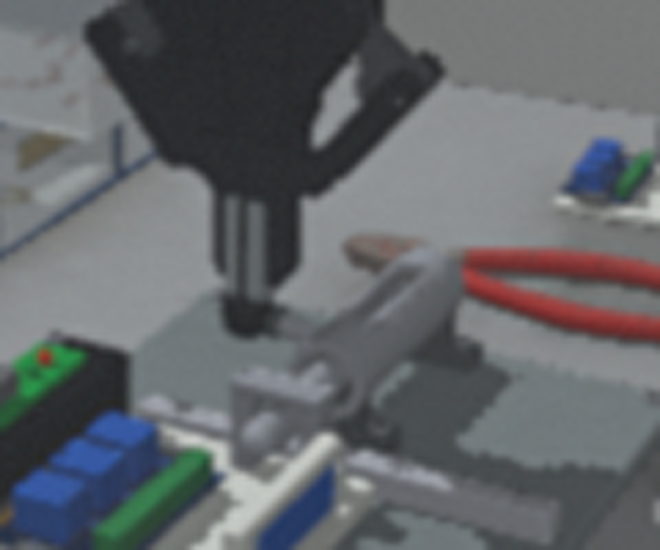

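```bash
python3 -m pendant '[1,0,0,0.1,0,1,0,0,0.1,0,1,0,0,0,0]';python3 -m pendant '[1,0,0,-2,0,1,0,0,-4,0,1,-3,0,-4,0,1,-4,0,-1,0,1,0,0,0,0]'
python3 - <<'E'
from plant import r
import cv2,pickle,numpy as np
pickle.dump([r.calibration("wrist"),r.calibration("scene")],open("w7.pkl","wb"))
a=cv2.cvtColor(r.camera("wrist"),cv2.COLOR_RGB2BGR)[0:260,150:450];b=cv2.cvtColor(r.camera("scene"),cv2.COLOR_RGB2BGR)[190:290,245:345]
cv2.imwrite("pics/s7.png",np.hstack([cv2.resize(a,(450,390)),cv2.resize(b,(350,350))[:,:].copy() if 0 else cv2.copyMakeBorder(cv2.resize(b,(350,350)),0,40,0,0,0)]))
E
```

```text
t: 14.4
ee_pos: [0.5553, -0.2285, 0.0715]
eef_rot: [0.002, 0.728, 0.686, 0.001]
force: [3.1, 1.6, 9.7]
gripper_width: 0.002
gripper_force: 5.4
t: 14.9
ee_pos: [0.5489, -0.3024, 0.1812]
eef_rot: [0.002, 0.729, 0.684, -0.0]
force: [-0.5, 1.1, 0.4]
gripper_width: -0.001
gripper_force: 0.0
```

View pics/s7.png

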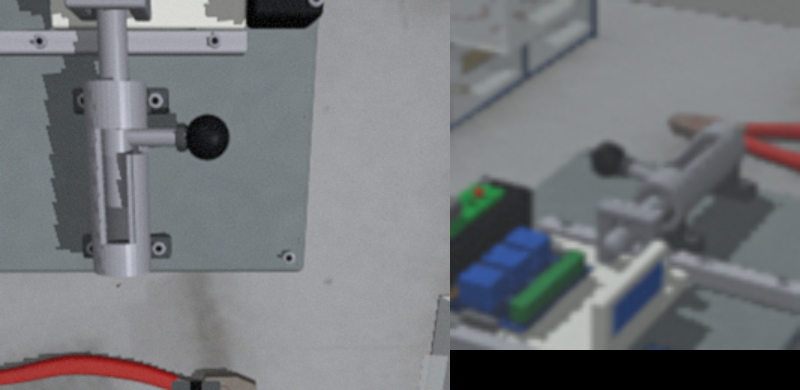

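The ball is now behind the barrel, at wrist (288,91) and scene (290,235), and the bolt is through the staple. I'll work out the handle angle.

Run:
```python
from geo import *; import pickle
W,S=pickle.load(open("w7.pkl","rb"));F=[.5185,-.184,-.0595]
b=lambda q:f2w((.042*np.sin(q[0]),-.085+q[1],.04+.042*np.cos(q[0])),F)
for C in([(W,(288,90.7))],[(S,(290.4,235.1))],[(W,(288,90.7)),(S,(290.4,235.1))]):
  R=least_squares(lambda q:np.concatenate([proj(b(q),c["camera_matrix"],c["view"])-p for c,p in C]),[1.2,.04]);print(R.x,R.fun)
```

```text
[1.40689854 0.04081969] [-8.24229573e-12  2.40163445e-12]
[1.34534441 0.04020944] [3.97903932e-13 0.00000000e+00]
[1.35605542 0.04082511] [-0.53971159  0.0710712  -0.19634134  0.32079075]
```

The handle is at about 1.3 rad, the end of the leg, and the stroke is about 40 mm. The robot is clear, so I'll hand in.

```bash
python3 -c "
from plant import r
print(r.hand_in())"
```

```text
the job is handed in; nothing more can be done
None
```

The job is handed in, but no verdict came back: the carrier is home against the contact block, the bolt is through the staple at about 40 mm stroke, the handle is over at about 1.3 rad (both estimated from camera images), and the arm finished clear.

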